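# Refit the speed knob of a magnetic stirrer

## Robot

A 6-joint arm with a two-finger parallel gripper is mounted at the origin on a cart in front of the work surface, level with it; the furniture and walls round the work are solid. World frame = base frame: x ahead of the robot, y to its left, z up, the work surface at z = 0. Lengths are in mm, angles in degrees, forces in N, time in s.
With the tool pointing down it reaches from about 350 to 850 mm from the base axis. Payload 8.1 kg.
Tool frame: the origin (TCP) lies between the finger pads; the fingertips stand 11 mm ahead of it and the grasp point (between the pads) lies 8 mm behind it; z points along the fingers, y is the line along which they close (so a half turn about z gives the same grasp; the last joint's range is limited). The gripper opens to 85 mm and grips with 20 to 120 N. Pads are 22 mm wide; open, the fingers measure 114 mm over their backs; the gripper's body (76 mm by 85 mm) begins 54 mm behind the grasp point. The pads swing forward as they close: fully open they stand 13 mm farther back than shut.
Start: joints at [-76.914, 7.471, 85.268, -0, 87.261, -4.893], TCP at [185.225, -570.699, 242.292] pointing down, gripper open.
Joint ranges: [-169.43, 169.43], [-51.17, 129.36], [1.28, 143.12], [-76.62, 256.62], [0, 156.53], [-152.29, 152.29]. Speed limits (degrees/s): [136.94, 136.94, 159.86, 180, 180, 180].

## Interface

Orientations are given as [roll, pitch, yaw] about the fixed x, y, z axes, in that order (R = Rz(yaw) Ry(pitch) Rx(roll)).
In Python, from bench import r, snapshot, get_calibration gives the robot as it stands.
- The arm moves only by the tool step_arm, never from a script. Its argument "rows" is a list of rows, each a list of 2 entries, a list of its own where there are three numbers: the shift along the tool's x, y, z in mm, then the turn about the tool's z in degrees. In form: [[[tx, ty, tz], yaw], ...]. A call has 1 to 12 rows; each row is the pose to reach, as a shift and turn from the pose commanded when the call began, along the tool's axes at that moment; what a row does not reach only later rows make up. A row lasts 1/10 s, in which the tool goes at most 50 mm and 8.59 degrees, less where a joint would pass 70% of its speed; a pose out of reach is approached as far as the arm can. A call with a gripper value outside its range is refused whole. "fingers" is the opening, from 0 (shut) to 1 (fully open), set as the call begins (left out, the last holds). The fingers move at their own pace and stop on an object; "squeeze" is the grip in N (left out, the last holds). Time passes only in rows, so rows that repeat a pose let the fingers close. It gives the time, the measured TCP pose, the force, the opening and the grip force at its end, in the units of the state.
- r.sense(): the state, without advancing time (a new reading comes with each control period).
- snapshot(name): name is "side" or "top" or "wrist"; returns the picture (400x640x3 uint8, blue, green, red); there is no depth.
- get_calibration(name): a dict with "fovy" (degrees; the focal length in pixels is half the picture's height over the tangent of half this angle, whatever the lens; pixels are square), "cx", "cy" (the principal point, pixels), "eye" and "orientation" of the camera in the world. Camera axes: x right, y up, looking along -z (the intrinsics and any distortion apply to the point x, -y, -z); pixel columns grow to the right and rows downward; lengths in mm; the calibration is good to about 2 mm. A picture is of the moment at which its call begins: read the wrist's pose just before it. get_calibration takes no time and is no camera call; for the wrist camera it gives the pose at the moment of the call.
- r.hand_in(): hands the job in; it is judged then, once.
The state is a dict: "time": time; "joint_pos": joint angles; "qd": joint speeds; "joint_efforts": joint torques, N m; "tool_pos": TCP position; "tcp_rot": TCP orientation; "ft_force": force on the tool from outside, world axes, zero at the start; "wrist_torque": the same for the moment, N m; "finger_gap": finger opening in mm; "grip_force": force on a finger pad.
Only numpy, scipy, OpenCV 4.12 (cv2) and the standard library are available. Lean on these libraries where they do the work, as an engineer would, in place of code of your own. Each camera call takes 0.05 s, during which the arm holds its last target. There are 200 camera calls.

## Task

The black speed knob has come off the magnetic stirrer and lies on the bench. Put it back on the stirrer's keyed shaft: press it on only lightly while slowly turning it until it drops fully home, then turn it so that its white pointer stands at the red off mark, and let go. Do not force the knob down, and leave the things round about where they are.

Things in the scene. Friction and masses are not known exactly. Their poses are not given: they have to be found in the camera images.
- knob: Loose black control knob, about 60 g, upright on the bench. Origin: centre of its flat underside; z up along its axis, x along the wing grip towards the pointer end. Round skirt 44 mm across, 20 mm high; on top of it a wing grip 38 mm long (x), 12 mm thick (y), from z 20 to 43 mm.
- knob_bore (a point): Mouth of the knob's bore: on its axis, at the underside. Hole open below, 16 mm deep, 16 mm diameter, with one keyway 5.6 mm wide that runs from the bore towards the knob's +x side out to 17.5 mm from the axis, so that the pointer shows which way the keyway looks.
- knob_pointer (a point): The pointer end of the knob: on top of the wing grip (z 43 mm), 19 mm from the axis along the knob's +x, at the end of the white line drawn on the +x half of the grip's top and down its end face.
- stirrer: White magnetic stirrer, 220 mm (x) by 140 mm (y), heavy, does not move. Origin: centre of its underside; x from its control deck to its stirring plate, z up. Flat blue control deck, top at z 56 mm; round white stirring plate, 116 mm across, top at z 64 mm, its centre 107 mm behind the shaft (+x).
- shaft_foot (a point): Point on the axis of the upright metal keyed shaft, at deck height (60 mm from the stirrer's centre along -x, z 56 mm); axes as the stirrer's. The knob is home when its underside rests on the deck here. It fits only one way round, within about 0.08 rad; with key and keyway not in line it stays up on the shaft's end, 14 mm higher (9 mm with the shaft pushed right in).
- shaft_end (a point): Top of shaft and key at rest, 14 mm above the deck. Polished round shaft, 14 mm diameter, 1.4 mm chamfer; on one side a fixed radial key, 4 mm wide, reaching 16 mm from the axis. A spring lets shaft and key sink 5 mm at most (3 N to start, 11 N at the bottom) and pushes them up into the knob when key and keyway meet. Over 30 N on them or the deck is too much.
- off_mark (a point): Centre of the red off mark, a bar 5 x 14 mm on the deck, 34 mm from the shaft's axis along the stirrer's +y. At the start the key points somewhere 20 to 100 degrees clockwise from this mark, seen from above; this is not measured but can be felt or seen. The shaft turns against 0.06 N m of friction: a light press does not drag it along, a fitted knob turns it; no stop near off.
- tube_rack: Green microtube rack, 66 x 105 x 34 mm, bystander. Origin: centre of its underside.
- small_bottle: Small white bottle with a green cap, 30 mm across, 56 mm high, bystander. Origin: centre of its underside.
- timer: White lab timer, 68 x 68 x 21 mm, bystander. Origin: centre of its underside.
- forceps: Steel forceps lying on the bench, 17 x 126 x 9 mm, bystander. Origin: centre of its underside.

How it is judged:
By the outcome, as a careful person would: the job done as asked, in the order asked, and still so for the second after the job is handed in, with the robot touching nothing.
It also fails if it takes over 72 s, if anything falls off the work surface, if the arm or the gripper's body presses on something with over 40 N, if the wrist force passes 120 N, or if a joint passes its speed limit or range.

## Working session

There is one attempt and no reset: what is moved stays moved. The work goes in short steps, Python scripts to look and compute and a tool call to move; the robot and the scene stay as the last step left them, time stands still between calls to the robot, and variables do not carry over. Pictures are saved under pics/ and viewed, at most 10 in all, crops included, and the job is handed in when it is done.

Besides the shell and the picture viewer there is one more tool, called by a JSON object that holds its "fn" and its "kwargs", one argument or row to a line. step_arm: Moves the arm, as the interface text tells. Its arguments: {"type":"object","properties":{"rows":{"type":"array"},"fingers":{"type":"number"},"squeeze":{"type":"number"}},"required":["rows"]}

```bash
mkdir -p pics; ls
python3 - <<'E'
from bench import r, snapshot, get_calibration
import cv2
for n in("side","top","wrist"):
    c=get_calibration(n);print(n,c)
    cv2.imwrite(f"pics/{n}0.png",snapshot(n))
print(r.sense())
E
```

```text
pics
side {'fovy': 44.91411007521412, 'cx': 321.7662582000561, 'cy': 200.51737169225024, 'eye': array([  532.05606611, -1041.79936252,   722.30508149]), 'orientation': array([58.00071287, -0.80442378, -2.63967215])}
top {'fovy': 52.05478420007814, 'cx': 319.59433650241334, 'cy': 196.50779121774025, 'eye': array([ 360.65059689,  -40.84667874, 1094.72067396]), 'orientation': array([ 11.00444474,   0.4320092 , -89.27934942])}
wrist {'fovy': 58.76690365699226, 'cx': 322.1291692520229, 'cy': 193.18115321496828, 'eye': array([ 251.04757552, -548.62390351,  373.76773996]), 'orientation': array([-15.86633221,   0.09525324, -72.07230393])}
{'time': 0.15, 'joint_pos': array([-7.69137297e+01,  7.50596748e+00,  8.53127808e+01, -5.69071135e-04,
        8.72617736e+01, -4.89434984e+00]), 'qd': array([-0.10333654, -0.07759254, -0.12598819, -0.03567994,  0.06546624,
        0.0135404 ]), 'joint_efforts': array([-8.13031293e-04, -5.70065117e+01, -5.01158631e+01, -2.78377083e-04,
        9.58221441e-03, -4.01139005e-06]), 'tool_pos': array([ 185.13335233, -570.31264302,  241.49783007]), 'tcp_rot': array([-1.79919723e+02, -6.30370342e-03,  1.79806433e+01]), 'ft_force': array([-1.40663624, -0.37353634, -0.21441862]), 'wrist_torque': array([ 0.0241971 , -0.02975577,  0.02112271]), 'grip_force': 0.0, 'finger_gap': 85.28381384438785}
```

View pics/top0.png

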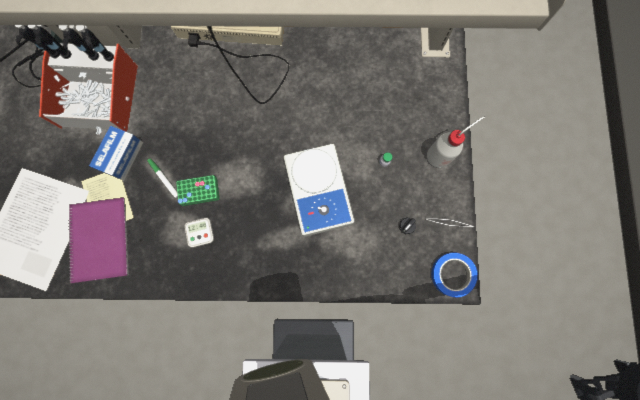

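View pics/side0.png

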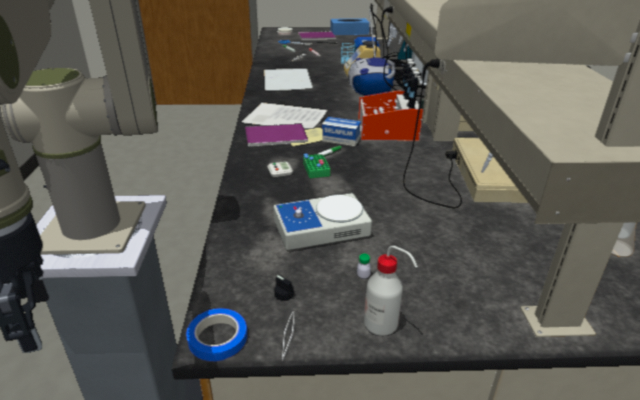

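The top view shows the knob at (407,226), the shaft at about (322,209), the off mark at (311,213) and the forceps just right of the knob. The side view shows the knob at (284,288) and the shaft at (298,212).

```bash
cat > h.py <<'E'
from bench import r, snapshot, get_calibration
import cv2, numpy as np
from scipy.spatial.transform import Rotation as R
def ray(c,u,v):
    f=200/np.tan(np.radians(c["fovy"]/2))
    d=np.array([(u-c["cx"])/f,-(v-c["cy"])/f,-1.])
    return np.array(c["eye"]),R.from_euler("xyz",c["orientation"],degrees=True).apply(d)
def plane(c,u,v,z):
    e,d=ray(c,u,v); return e+d*(z-e[2])/d[2]
def tri(*rays):
    A=0;b=0
    for e,d in rays:
        d=d/np.linalg.norm(d);P=np.eye(3)-np.outer(d,d);A=A+P;b=b+P@e
    p=np.linalg.solve(A,b)
    return p,[np.linalg.norm(np.cross(p-e,d/np.linalg.norm(d))) for e,d in rays]
def blobs(m,amin=4):
    n,l,s,c=cv2.connectedComponentsWithStats(m.astype(np.uint8)*255)
    return [(int(s[i,4]),c[i].round(1).tolist(),s[i,:4].tolist()) for i in range(1,n) if s[i,4]>=amin]
def hsv(im): return cv2.split(cv2.cvtColor(im,cv2.COLOR_BGR2HSV).astype(int)) if False else [x.astype(int) for x in cv2.split(cv2.cvtColor(im,cv2.COLOR_BGR2HSV))]
E
python3 - <<'E'
from h import *
for n,(ku,kv),(su,sv) in(("top",(407,226),(322,209)),("side",(284,288),(298,212))):
    c=get_calibration(n); print(n,"knob z20",plane(c,ku,kv,20).round(1),"shaft z63",plane(c,su,sv,63).round(1))
    im=cv2.imread(f"pics/{n}0.png");h,s,v=hsv(im)
    red=((h<8)|(h>172))&(s>120)&(v>100); blue=(h>95)&(h<125)&(s>120)&(v>80)
    print("red",[b for b in blobs(red) if abs(b[1][0]-su)<40 and abs(b[1][1]-sv)<40])
    print("blue",[b for b in blobs(blue) if abs(b[1][0]-su)<40 and abs(b[1][1]-sv)<40])
cs,ct=get_calibration("side"),get_calibration("top")
print("knob",tri(ray(ct,407,226),ray(cs,284,288)),"shaft",tri(ray(ct,322,209),ray(cs,298,212)))
c=[(cv2.imread("pics/top0.png")[195:245,370:480],6),(cv2.imread("pics/side0.png")[265:315,250:360],6),(cv2.imread("pics/top0.png")[185:235,280:390],6)]
cv2.imwrite("pics/z.png",np.vstack([cv2.resize(a,(440,200),interpolation=cv2.INTER_CUBIC) for a,k in c]))
E
```

```text
top knob z20 [ 493.  -261.2   20. ] shaft z63 [528.8 -37.1  63. ]
red [(6, [310.8, 212.7], [309, 212, 4, 2])]
blue [(1353, [323.8, 210.0], [298, 190, 53, 42])]
side knob z20 [ 497.4 -267.3   20. ] shaft z63 [528.6 -40.3  63. ]
red []
blue [(824, [298.2, 216.1], [277, 201, 44, 31])]
knob (array([ 495.42708653, -262.02577401,   14.83633658]), [np.float64(1.7829807718013553), np.float64(1.7829807718012494)]) shaft (array([528.85570674, -37.10966118,  60.97362504]), [np.float64(0.2496353493090482), np.float64(0.24963534930922507)])
```

View pics/z.png

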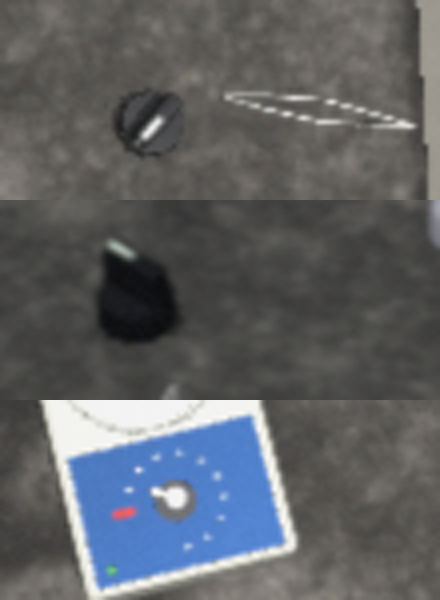

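Top crop: the pointer line lies on the lower-left half of the grip, so it points roughly to world (-x,+y). The key lies about 30° clockwise of the red mark. I'll go above the knob with tool x along the pointer (yaw about 135).

```bash
cat >> h.py <<'E'
def shift(target,yaw=None):
    s=r.sense(); Rt=R.from_euler("xyz",s["tcp_rot"],degrees=True)
    d=Rt.inv().apply(np.array(target)-s["tool_pos"])
    return d.round(1), None if yaw is None else round(-((yaw-s["tcp_rot"][2]+180)%360-180),1)
E
python3 - <<'E'
from h import *
print(shift([495,-263,190],135))
E
```

```text
(array([ 389.6, -196.6,   51.8]), np.float64(-117.0))
```

{"fn": "step_arm", "kwargs": {
  "rows": [
    [[40,-20,0],-8],
    [[80,-40,0],-16],
    [[120,-61,5],-25],
    [[160,-81,10],-33],
    [[200,-101,15],-42],
    [[240,-121,20],-50],
    [[280,-141,30],-59],
    [[320,-161,40],-67],
    [[355,-179,46],-76],
    [[380,-192,50],-84],
    [[390,-197,52],-93],
    [[390,-197,52],-101]
  ]
}}

```text
time: 1.35
tool_pos: [496.2, -260.9, 189.3]
tcp_rot: [-180.0, -0.1, 119.5]
ft_force: [-1.2, 0.2, -0.1]
finger_gap: 85.7
grip_force: 0.0
```

{"fn": "step_arm", "kwargs": {
  "rows": [
    [[0,0,0],-8],
    [[0,0,0],-16],
    [[0,0,0],-16],
    [[0,0,0],-16],
    [[0,0,0],-16]
  ]
}}

```text
time: 1.85
tool_pos: [495.3, -262.9, 190.2]
tcp_rot: [-180.0, -0.0, 134.8]
ft_force: [0.5, 0.7, 0.1]
finger_gap: 85.3
grip_force: 0.0
```

Run:
```python
from h import *
c=get_calibration("wrist");im=snapshot("wrist");cv2.imwrite("pics/w1.png",im)
s=r.sense();print(s["tool_pos"],s["tcp_rot"],s["time"],s["joint_pos"]);print(c)
np.save("c1.npy",c,allow_pickle=True)
```

```text
[ 495.29791344 -262.96135163  190.2241646 ] [-1.79998376e+02 -8.11661944e-03  1.34824827e+02] 1.9 [-3.32031127e+01  3.14359427e+00  9.53456886e+01  9.58427043e-05
  8.15189941e+01 -7.80279543e+01]
{'fovy': 58.76690365699226, 'cx': 322.1291692520229, 'cy': 193.18115321496828, 'eye': array([ 446.32717222, -213.3213533 ,  322.6107199 ]), 'orientation': array([-1.58659718e+01,  7.17637611e-04,  4.47328083e+01])}
```

View pics/w1.png

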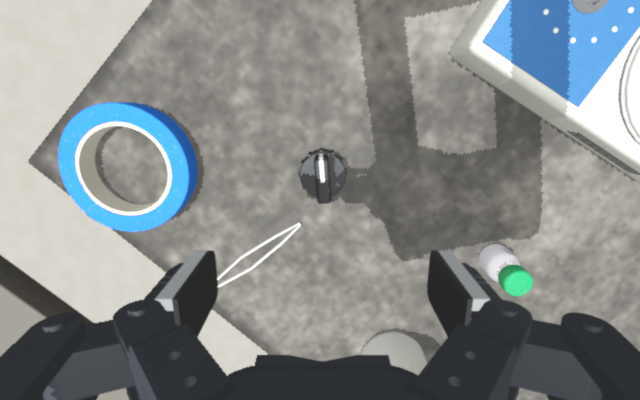

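The knob is at about (323,175) with its white pointer end up at about (321,152). The forceps lie at (218–300, 224–286), lower left, and the bottle is at (510,275).

```bash
cat >> h.py <<'E'
def knob(im,c,box):
    x0,y0,x1,y1=box; sub=im[y0:y1,x0:x1]; h,s,v=hsv(sub)
    b=max(blobs(v<45),key=lambda t:t[0]); n,l,st,ce=cv2.connectedComponentsWithStats((v<45).astype(np.uint8)*255)
    w=max(blobs((v>150)&(s<60)),key=lambda t:t[0]) if blobs((v>150)&(s<60)) else None
    i=1+int(np.argmax(st[1:,4])); cnt=max(cv2.findContours((l==i).astype(np.uint8),0,2)[0],key=len)
    (u,vv),rad=cv2.minEnclosingCircle(cnt)
    m=((v>150)&(s<60)); ys,xs=np.nonzero(m)
    vx,vy,px,py=cv2.fitLine(np.float32(np.c_[xs,ys]),2,0,.01,.01).ravel()
    t=(xs-px)*vx+(ys-py)*vy
    ends=[(px+k*vx+x0,py+k*vy+y0) for k in(t.min(),t.max())]
    return dict(black=b,white=w,circ=(u+x0,vv+y0,rad),ends=ends)
E
python3 - <<'E'
from h import *
im=cv2.imread("pics/w1.png");c=np.load("c1.npy",allow_pickle=True).item()
k=knob(im,c,(290,140,360,210));print(k)
print("circ z10",plane(c,*k["circ"][:2],10).round(1), [plane(c,*e,43).round(1) for e in k["ends"]])
p=[plane(c,*e,43) for e in k["ends"]];d=p[0]-p[1];print(np.degrees(np.arctan2(d[1],d[0])))
cv2.imwrite("pics/z2.png",cv2.resize(im[130:220,280:370],(540,540),interpolation=cv2.INTER_NEAREST))
E
```

```text
Traceback (most recent call last):
  File "h.py", line 26, in knob
    b=max(blobs(v<45),key=lambda t:t[0]); n,l,st,ce=cv2.connectedComponentsWithStats((v<45).astype(np.uint8)*255)
ValueError: max() iterable argument is empty
```

Run:
```python
from h import *
im=cv2.imread("pics/w1.png");h,s,v=hsv(im)
print(v[150:206:4,296:356:4])
cv2.imwrite("pics/z2.png",cv2.resize(im[140:212,284:374],(720,576),interpolation=cv2.INTER_NEAREST))
```

```text
[[161 154 149 148 139  82 103  53  63  72 140 139 141 148 146]
 [153 150 146 110  84  92 179  77 108 103  79 116 143 143 142]
 [138 137 109 113 133  46 235  65  65  84 117  60 104 147 141]
 [125 112 110 135 131 114 255 143  68  81 125 108 109 136 142]
 [137 121 132 133 130 112 255 161  66  83 125 123  95 109 139]
 [138 106 130 130 129 104 255 192  67  82 124 122 100  96  96]
 [135 105  77  95 116  95 255 221  73  79 119  85  81  99 101]
 [139  91  74  74  75  66 237 255  78  79  80  82  76  98  98]
 [137 125  74  72  76  51 132 152  61  78  87  81  78  92  93]
 [139 147  72  74  74  54  71  77  68  79  81  83  92  90  92]
 [140 137 136  73  74  56  71  75  80  77  79  84  92  91  95]
 [140 134 136  96  71  64  72  74  70  76  85  99  97  96  95]
 [150 142 142 153 115 103  72  74  71  93 102 143  98  90  95]
 [148 148 155 158 156 150  67  71  88 138 142 150 138 110 100]]
```

View pics/z2.png

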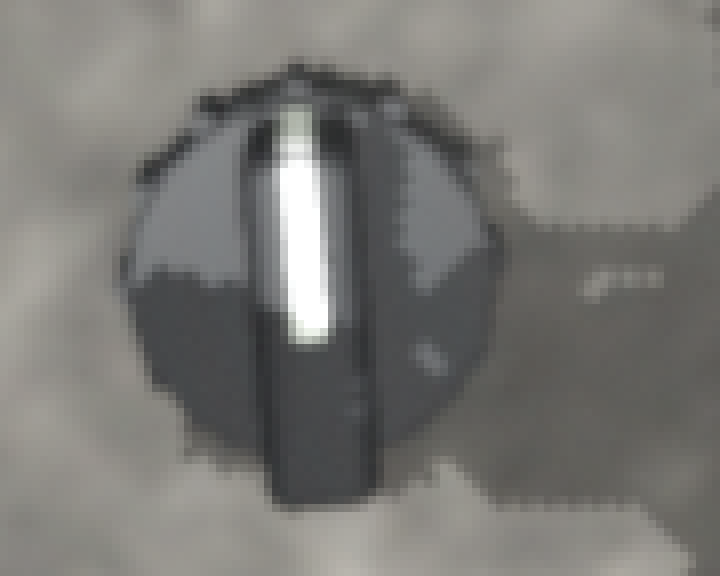

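Zoomed (×8, offset 284,140): the grip's top runs from the pointer end at about (321.1,158.8) to the far end at about (324.6,202.9). The white line ends near (322.5,182), and the skirt spans u from 299.3 to 346.5.

```bash
cat >> h.py <<'E'
def white(im,box,th=170):
    x0,y0,x1,y1=box; h,s,v=hsv(im[y0:y1,x0:x1]); m=((v>th)&(s<70)).astype(np.uint8)
    n,l,st,ce=cv2.connectedComponentsWithStats(m); i=1+int(np.argmax(st[1:,4])); ys,xs=np.nonzero(l==i)
    vx,vy,px,py=cv2.fitLine(np.float32(np.c_[xs,ys]),2,0,.01,.01).ravel(); t=(xs-px)*vx+(ys-py)*vy
    return [np.array([px+k*vx+x0,py+k*vy+y0]) for k in(t.min(),t.max())]
E
python3 - <<'E'
from h import *
c=np.load("c1.npy",allow_pickle=True).item()
a=plane(c,321.1,158.8,43);b=plane(c,324.6,202.9,43);d=a-b
print(a.round(1),b.round(1),"mid",((a+b)/2).round(1),np.linalg.norm(d),np.degrees(np.arctan2(d[1],d[0])))
# height of the grip top: inner white-line end from the wrist and top view line
im=cv2.imread("pics/w1.png");w=white(im,(290,140,360,210));print("w",w)
t=cv2.imread("pics/top0.png");wt=white(t,(395,214,420,240),120);print("t",wt)
ct=get_calibration("top")
mw=np.mean([(321.1,158.8),(322.5,182)],0);mt=np.mean(wt,0)
print("line middle tri",tri(ray(c,*mw),ray(ct,*mt)))
print(shift([*((a+b)/2)[:2],120],np.degrees(np.arctan2(d[1],d[0]))))
E
```

```text
[ 481.6 -250.1   43. ] [ 509.6 -274.3   43. ] mid [ 495.6 -262.2   43. ] 36.913611722225475 139.17289952269894
w [array([320.14974432, 153.98835334]), array([322.33228586, 182.05192977])]
t [array([405.09397297, 229.09142903]), array([410.0244469 , 224.02378549])]
line middle tri (array([ 486.05217783, -253.6326175 ,   62.4694556 ]), [np.float64(0.3745008923166214), np.float64(0.3745008923165908)])
(array([ 0.3,  0.8, 70.2]), np.float64(-4.3))
```

{"fn": "step_arm", "kwargs": {
  "rows": [
    [[0,1,20],-4.3],
    [[0,1,45],-4.3],
    [[0,1,70],-4.3],
    [[0,1,70],-4.3],
    [[0,1,70],-4.3],
    [[0,1,70],-4.3]
  ]
}}

```text
time: 2.5
tool_pos: [497.0, -262.8, 122.1]
tcp_rot: [180.0, 0.1, 139.2]
ft_force: [0.1, 0.3, -0.0]
finger_gap: 85.5
grip_force: 0.0
```

Run:
```python
from h import *
c=get_calibration("wrist");im=snapshot("wrist");cv2.imwrite("pics/w2.png",im);np.save("c2.npy",c,allow_pickle=True)
s=r.sense();print(s["tool_pos"],s["tcp_rot"],s["time"])
p=np.array([plane(c,0,0,0)]) # expected pixel box
Rc=R.from_euler("xyz",c["orientation"],degrees=True);q=Rc.inv().apply(np.array([495.6,-262.2,43])-c["eye"]);f=200/np.tan(np.radians(c["fovy"]/2))
u,v=c["cx"]+f*q[0]/-q[2],c["cy"]-f*q[1]/-q[2];print("expect",u,v)
u,v=int(u),int(v);w=white(im,(u-60,max(0,v-90),u+60,v+60));print(w)
y0=max(0,v-75);cv2.imwrite("pics/z3.png",cv2.resize(im[y0:v+75,u-80:u+80],(640,(v+75-y0)*4),interpolation=cv2.INTER_NEAREST));print("off",u-80,y0)
```

```text
[ 497.15870844 -262.94745573  122.34415311] [1.79977887e+02 1.72760170e-01 1.39254131e+02] 2.55
expect 321.13387208341345 205.2717904335593
[array([320.20610003, 167.99891457]), array([320.40637921, 206.01366404])]
off 241 130
```

View pics/z3.png

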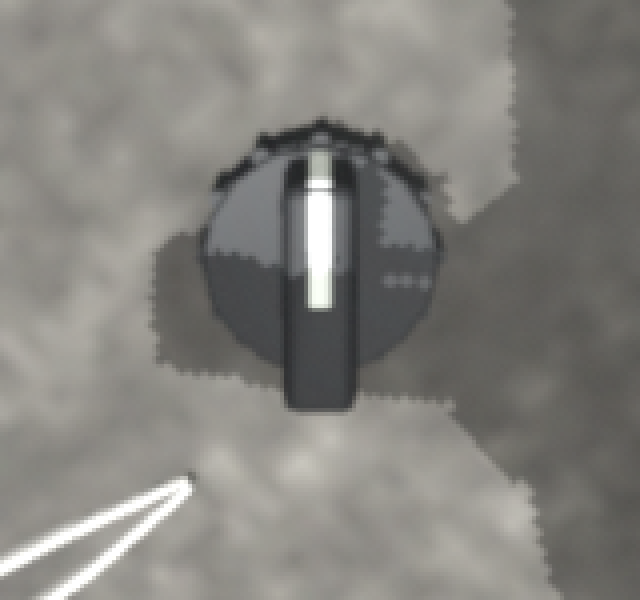

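The close view has the grip centred on column 321.0. Its pointer end (top edge) is at row 177, the far end at row 232, and it stands parallel to tool x.

Run:
```python
from h import *
c1=np.load("c1.npy",allow_pickle=True).item();c2=np.load("c2.npy",allow_pickle=True).item()
for a,b in(((321.1,158.8),(321,177)),((324.6,202.9),(321,232))):print(tri(ray(c1,*a),ray(c2,*b)))
a=plane(c2,321,177,43);b=plane(c2,321,232,43);d=a-b
print("mid",(a+b)/2,np.linalg.norm(d),np.degrees(np.arctan2(d[1],d[0])))
print(r.sense()["tool_pos"],c2["eye"],shift([*((a+b)/2)[:2],34],np.degrees(np.arctan2(d[1],d[0]))))
```

```text
(array([ 481.01653857, -249.58560313,   47.65209896]), [np.float64(0.07404082509922405), np.float64(0.07404082509924914)])
(array([ 510.77182153, -275.4385177 ,   37.65640689]), [np.float64(0.01056931320367967), np.float64(0.010569313203653148)])
mid [ 495.4683252  -262.19678317   43.        ] 36.10459616338214 139.14249344928044
[ 497.15870844 -262.94745573  122.34415311] [ 444.07449951 -216.98991596  254.3774081 ] (array([ 2. , -0.6, 88.3]), np.float64(0.1))
```

{"fn": "step_arm", "kwargs": {
  "rows": [
    [[1,0,20],0],
    [[2,0,45],0],
    [[2,0,65],0],
    [[2,0,78],0],
    [[2,0,82],0],
    [[2,0,85],0],
    [[2,0,85],0],
    [[2,0,85],0]
  ],
  "fingers": 0.4
}}

```text
time: 3.35
tool_pos: [495.3, -261.4, 36.4]
tcp_rot: [180.0, 0.1, 139.3]
ft_force: [0.4, -0.1, -0.0]
finger_gap: 33.6
grip_force: 0.0
```

Run:
```python
from h import *
im=snapshot("wrist");cv2.imwrite("pics/w3.png",im);s=r.sense();print(s["tool_pos"],s["tcp_rot"],s["finger_gap"],s["ft_force"])
```

```text
[ 495.2844469  -261.39134857   36.38834774] [1.79988958e+02 9.84475150e-02 1.39280169e+02] 34.174910831064324 [-0.23045436 -0.52428228  0.44696203]
```

View pics/w3.png

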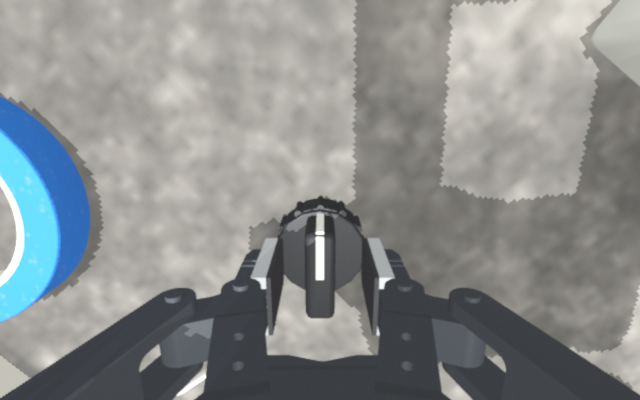

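The pads stand symmetrically about the grip, so I'll go down 3 mm more and close.

{"fn": "step_arm", "kwargs": {
  "rows": [
    [[0,0,1.5],0],
    [[0,0,3],0],
    [[0,0,3],0]
  ]
}}

```text
time: 3.7
tool_pos: [494.4, -260.8, 32.1]
tcp_rot: [-180.0, -0.0, 139.3]
ft_force: [0.6, -0.1, 0.1]
finger_gap: 34.3
grip_force: 0.0
```

{"fn": "step_arm", "kwargs": {
  "rows": [
    [[0,0,0],0],
    [[0,0,0],0],
    [[0,0,0],0],
    [[0,0,0],0],
    [[0,0,0],0],
    [[0,0,0],0],
    [[0,0,0],0],
    [[0,0,0],0]
  ],
  "fingers": 0,
  "squeeze": 60
}}

```text
time: 4.5
tool_pos: [494.7, -261.0, 32.5]
tcp_rot: [180.0, 0.0, 139.3]
ft_force: [1.0, 0.2, 3.3]
finger_gap: 11.0
grip_force: 59.7
```

{"fn": "step_arm", "kwargs": {
  "rows": [
    [[0,0,-20],0],
    [[0,0,-50],0],
    [[0,0,-90],0],
    [[0,0,-130],0],
    [[0,0,-130],0],
    [[0,0,-130],0]
  ]
}}

```text
time: 5.1
tool_pos: [495.1, -261.3, 163.3]
tcp_rot: [180.0, 0.1, 139.3]
ft_force: [-0.1, 0.0, -1.4]
finger_gap: 10.4
grip_force: 59.4
```

Run:
```python
from h import *
print(shift([500,-80,170],73)); s=r.sense();print(s["tool_pos"],s["tcp_rot"])
ct=get_calibration("top");t=cv2.imread("pics/top0.png")
print("deck blue centroid",plane(ct,323.8,210,56),"red",plane(ct,310.8,212.7,56))
```

```text
(array([114.6, 140.6,  -6.9]), np.float64(66.3))
[ 495.12362468 -261.3065056   163.31351934] [1.79984418e+02 1.29984515e-01 1.39279397e+02]
deck blue centroid [527.37046591 -41.71441604  56.        ] red [519.98309456  -8.45474688  56.        ]
```

Knob held (gap 10.4 mm, 59 N). Next I'll look at the shaft with the wrist camera, with the tool x at yaw 73.

{"fn": "step_arm", "kwargs": {
  "rows": [
    [[10,13,0],8],
    [[20,27,-2],16],
    [[32,43,-4],24],
    [[44,60,-7],33],
    [[56,76,-7],41],
    [[68,92,-7],50],
    [[80,108,-7],58],
    [[88,119,-7],66],
    [[88,119,-7],66],
    [[88,119,-7],66],
    [[88,119,-7],66]
  ]
}}

```text
time: 6.2
tool_pos: [505.0, -113.8, 168.3]
tcp_rot: [-179.9, 0.0, 73.4]
ft_force: [-0.3, -0.8, -0.6]
finger_gap: 10.7
grip_force: 59.3
```

Run:
```python
from h import *
c=get_calibration("wrist");im=snapshot("wrist");cv2.imwrite("pics/w4.png",im);np.save("c4.npy",c,allow_pickle=True)
s=r.sense();print(s["tool_pos"],s["tcp_rot"],s["time"],c["eye"],c["orientation"])
h,s_,v=hsv(im)
print("red",blobs(((h<8)|(h>172))&(s_>120)&(v>100),20))
```

```text
[ 505.0894554  -113.94009361  168.62047642] [-1.79937541e+02  1.16286083e-02  7.33830701e+01] 6.25 [524.81362356 -46.94500159 300.72394063] [-15.89048918   0.08754844 -16.61255807]
red [(162, [297.3, 32.0], [290, 21, 16, 23])]
```

View pics/w4.png

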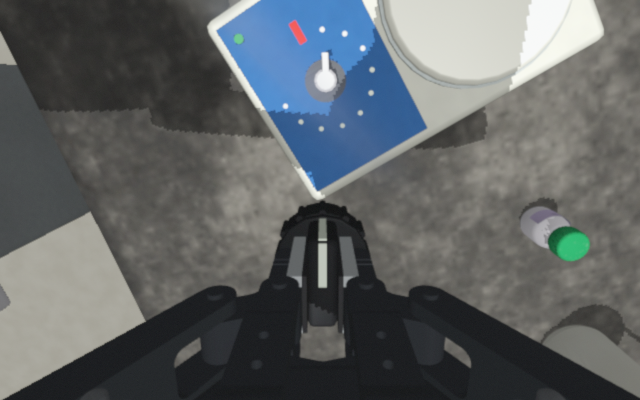

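Wrist view: the shaft top is at about (325,80) with the key pointing up to (325,52). The red mark is at (297,32), and the plate is clear on the right.

Run:
```python
from h import *
im=cv2.imread("pics/w4.png");c=np.load("c4.npy",allow_pickle=True).item()
x0,y0=300,40;sub=im[y0:110,x0:350];h,s,v=hsv(sub)
m=((v>190)&(s<40)).astype(np.uint8)
n,l,st,ce=cv2.connectedComponentsWithStats(m);i=1+int(np.argmax(st[1:,4]));m=(l==i).astype(np.uint8);print(st[i])
print("\n".join("".join("#" if q else "." for q in row) for row in m[5:60]))
op=cv2.morphologyEx(m,cv2.MORPH_OPEN,cv2.getStructuringElement(2,(13,13)));ys,xs=np.nonzero(op)
ctr=np.array([xs.mean()+x0,ys.mean()+y0]);print("shaft px",ctr,"diam",2*np.sqrt(len(xs)/np.pi))
red=np.array([297.3,32.0])
for z in(68,70):print(z,plane(c,*ctr,z).round(1))
R_=plane(c,*red,56);S=plane(c,*ctr,70);d=R_-S
print("red",R_.round(1),"dist",np.linalg.norm(d[:2]),"off dir",np.degrees(np.arctan2(d[1],d[0])))
k=m.copy();k[int(ctr[1]-y0-9):]=0;ys,xs=np.nonzero(k);kp=np.array([xs.mean()+x0,ys.mean()+y0]);K=plane(c,*kp,70);e=K-S
print("key px",kp,"dir",np.degrees(np.arctan2(e[1],e[0])),np.linalg.norm(e))
# side view: shaft top blob
cs=get_calibration("side");t=cv2.imread("pics/side0.png");h,s,v=hsv(t[200:225,285:312]);print(v[4:20,4:22]);print(s[4:20,4:22])
```

```text
[ 14  12  22  40 505]
..................................................
..................................................
..................................................
..................................................
..................................................
..................................................
..................................................
.......................#####......................
......................######......................
......................######......................
......................######......................
......................#######.....................
......................#######.....................
......................#######.....................
......................#######.....................
......................#######.....................
......................#######.....................
......................#######.....................
......................#######.....................
......................#######.....................
......................#######.....................
.......
[... 3682 characters left out ...]
 83 165 199 195 174 169]
 [202 197 200 197 197 166  91  35  19  15  18  23  71 158 195 197 195 193]
 [205 199 199 199 194 164  90  32  17  17  18  26  83 163 192 201 200 198]
 [200 200 201 195 173 127  61  25  19  15  16  21  58 120 168 192 200 200]
 [201 200 202 188 145  83  35  19  18  16  19  19  32  69 135 180 195 200]
 [200 202 198 185 133  66  32  20  18  18  17  19  29  55 115 175 198 200]
 [202 204 202 191 154 101  51  28  23  23  25  30  36  77 137 183 197 203]
 [201 200 202 200 185 159 116  83  66  61  70  90 105 145 181 195 199 199]
 [181 190 200 201 202 192 183 170 161 151 160 171 178 192 196 199 199 199]
 [153 172 197 199 200 198 197 198 196 194 195 197 196 202 203 195 187 191]]
```

Run:
```python
from h import *
cs=get_calibration("side");c=np.load("c4.npy",allow_pickle=True).item();ct=get_calibration("top")
print("shaft tri w+side",tri(ray(c,325,79.9),ray(cs,298,210.5)),"w+top",tri(ray(c,325,79.9),ray(ct,322.6,209.2)))
im=cv2.imread("pics/w4.png");w=white(im,(310,205,336,300),140);print(w)
h,s,v=hsv(im);print(v[200:300:4,314:332:2])
c2=np.load("c2.npy",allow_pickle=True).item();Rw=R.from_euler("xyz",[180,0,139.25],degrees=True)
# tool-frame offset of inner line end: free (w2) and held (w4)
a=plane(c2,321,177,43);e=plane(c2,320.6,206.5,43);b=plane(c2,321,232,43)
print("inner end ahead of grip middle",Rw.inv().apply(e-(a+b)/2))
R4=R.from_euler("xyz",[180,0,73.4],degrees=True);E4=plane(c,*w[1],168.6+10.5)
print("inner end, held, tool frame from TCP",R4.inv().apply(E4-[505.05,-113.9,168.6]))
```

```text
shaft tri w+side (array([528.48176451, -40.33393437,  67.46670864]), [np.float64(0.19310560776355795), np.float64(0.19310560776371716)]) w+top (array([528.52593958, -39.38141476,  60.61804745]), [np.float64(0.7727187567469576), np.float64(0.7727187567469728)])
[array([322.01926592, 287.00015973]), array([322.02154001, 243.99978954])]
[[113 123 125 102  72  91 117 117 114]
 [ 32  26  23  23  25  24  23  24  31]
 [ 22  22  23  23  24  23  21  24  22]
 [ 26  22  28  41  40  38  29  23  24]
 [ 24  27  27  32  34  33  26  24  25]
 [ 37  36  65 128 130 129  77  37  36]
 [ 23  23  73 130 131 130  78  22  24]
 [ 23  22  74 129 131 131  89  23  24]
 [ 23  22  89 130 131 130  96  24  24]
 [ 23  23  90 131 131 130 107  26  24]
 [ 28  31 125 172 172 172 145  28  29]
 [ 35  33 135 184 184 185 157  37  35]
 [ 35  35 147 197 196 196 168  40  38]
 [ 34  37 147 197 197 197 168  38  39]
 [ 37  37 146 197 196 197 168  40  40]
 [ 35  36 146 197 197 197 168  39  39]
 [ 37  36 145 196 196 197 168  41  40]
 [ 32  35 146 196 196 195 168  39  40]
 [ 36  35 146 196 196 196 168  37  39]
 [ 35  35 145 196 196 195 168  38  36]
 [ 37  35 146 196 196 196 168  38  40]
 [ 35  34 146 196 196 196 167  38  39]
 [ 37  35  50  64  63  65  54  37  40]
 [ 34  37  36  35  36  38  36  37  37]
 [ 36  35  35  36  36  38  36  36  37]]
inner end ahead of grip middle [-9.09152378e-01 -2.52064632e-01 -3.08690145e-17]
inner end, held, tool frame from TCP [ 15.57635332  -0.42601379 -10.5       ]
```

Run:
```python
from h import *
c=np.load("c4.npy",allow_pickle=True).item()
R4=R.from_euler("xyz",[180,0,73.4],degrees=True)
for u,v in((322,239.5),(322,287.5)):print(R4.inv().apply(plane(c,u,v,179.1)-[505.05,-113.9,168.6]))
S=plane(c,325,79.9,70);print("shaft in tool frame",R4.inv().apply(S-[505.05,-113.9,168.6]))
```

```text
[ 17.37974999  -0.43343353 -10.5       ]
[ -2.58298043  -0.4397967  -10.5       ]
shaft in tool frame [77.05692041  1.23825565 98.6       ]
```

The shaft is at (528.3,-40.4), the off direction is 104° and the key is at about 74°. The knob axis sits about 1.5 mm behind the TCP in tool x. Going above the shaft, about 11° clockwise of the key.

{"fn": "step_arm", "kwargs": {
  "rows": [
    [[15,1,0],2],
    [[35,2,0],5],
    [[55,2,5],8],
    [[70,2,15],11],
    [[78.5,1.9,28],11],
    [[78.5,1.9,40],11],
    [[78.5,1.9,48],11],
    [[78.5,1.9,48],11],
    [[78.5,1.9,48],11],
    [[78.5,1.9,48],11]
  ]
}}

```text
time: 7.25
tool_pos: [530.3, -39.2, 121.9]
tcp_rot: [179.9, -0.0, 62.3]
ft_force: [-0.1, -0.9, -1.0]
finger_gap: 10.5
grip_force: 59.3
```

Run:
```python
from h import *
a=snapshot("side");b=snapshot("top");cv2.imwrite("pics/s5.png",a);cv2.imwrite("pics/t5.png",b)
c=get_calibration("wrist");w=snapshot("wrist");cv2.imwrite("pics/w5.png",w)
s=r.sense();print(s["tool_pos"],s["tcp_rot"],s["ft_force"],s["time"])
A=cv2.resize(a[170:245,250:350],(800,600),interpolation=cv2.INTER_CUBIC)
cv2.imwrite("pics/z5.png",A)
```

```text
[530.33011488 -38.95737216 121.98325373] [ 1.79936952e+02 -2.15651614e-02  6.22689704e+01] [ 0.45017747 -0.10877522 -1.64733295] 7.4
```

View pics/z5.png

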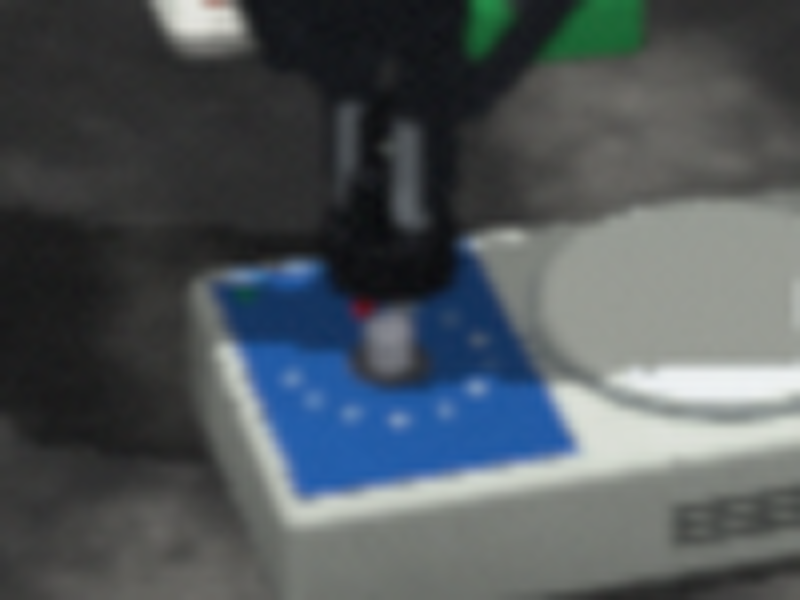

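Side view: the knob's skirt centre and the shaft centre sit on the same column (391 and 390 in the ×8 crop). Descending gently.

{"fn": "step_arm", "kwargs": {
  "rows": [
    [[0,0,6],0],
    [[0,0,12],0],
    [[0,0,15],0],
    [[0,0,16.5],0],
    [[0,0,16.5],0],
    [[0,0,16.5],0]
  ]
}}

```text
time: 8.0
tool_pos: [530.0, -38.7, 104.8]
tcp_rot: [180.0, -0.0, 62.3]
ft_force: [0.5, -0.1, -0.2]
finger_gap: 10.9
grip_force: 59.3
```

{"fn": "step_arm", "kwargs": {
  "rows": [
    [[0,0,0.5],0],
    [[0,0,1],0],
    [[0,0,1.5],0],
    [[0,0,1.5],0],
    [[0,0,1.5],0]
  ]
}}

```text
time: 8.5
tool_pos: [529.9, -38.7, 103.3]
tcp_rot: [-180.0, -0.0, 62.3]
ft_force: [0.2, 0.5, -1.2]
finger_gap: 11.0
grip_force: 59.3
```

{"fn": "step_arm", "kwargs": {
  "rows": [
    [[0,0,0.5],0],
    [[0,0,1],0],
    [[0,0,1],0],
    [[0,0,1],0]
  ]
}}

```text
time: 8.9
tool_pos: [530.0, -38.7, 102.4]
tcp_rot: [180.0, -0.0, 62.3]
ft_force: [0.9, 0.5, 0.5]
finger_gap: 10.5
grip_force: 59.5
```

{"fn": "step_arm", "kwargs": {
  "rows": [
    [[0,0,0.5],0],
    [[0,0,1],0],
    [[0,0,1],0],
    [[0,0,1],0]
  ]
}}

```text
time: 9.3
tool_pos: [530.0, -38.7, 101.5]
tcp_rot: [180.0, -0.0, 62.3]
ft_force: [-1.5, -0.4, 2.2]
finger_gap: 10.8
grip_force: 59.8
```

{"fn": "step_arm", "kwargs": {
  "rows": [
    [[0,0,0.5],0],
    [[0,0,1],0],
    [[0,0,1],0],
    [[0,0,1],0]
  ]
}}

```text
time: 9.7
tool_pos: [530.1, -38.7, 100.5]
tcp_rot: [180.0, -0.0, 62.3]
ft_force: [-1.3, -0.0, 4.3]
finger_gap: 10.8
grip_force: 60.1
```

Light contact of about 5 N. Now turning slowly towards the key.

{"fn": "step_arm", "kwargs": {
  "rows": [
    [[0,0,0],-1],
    [[0,0,0],-2],
    [[0,0,0],-3],
    [[0,0,0],-4],
    [[0,0,0],-5],
    [[0,0,0],-6],
    [[0,0,0],-6]
  ]
}}

```text
time: 10.4
tool_pos: [530.0, -38.7, 100.4]
tcp_rot: [180.0, -0.0, 68.3]
ft_force: [1.9, -0.2, 5.2]
finger_gap: 10.4
grip_force: 60.0
```

{"fn": "step_arm", "kwargs": {
  "rows": [
    [[0,0,0],-1],
    [[0,0,0],-2],
    [[0,0,0],-3],
    [[0,0,0],-3]
  ]
}}

```text
time: 10.8
tool_pos: [529.8, -38.7, 100.2]
tcp_rot: [-180.0, 0.0, 71.3]
ft_force: [1.7, -0.2, 3.9]
finger_gap: 10.7
grip_force: 60.0
```

{"fn": "step_arm", "kwargs": {
  "rows": [
    [[0,0,0],-1],
    [[0,0,0],-2],
    [[0,0,0],-2]
  ]
}}

```text
time: 11.1
tool_pos: [529.0, -38.6, 99.4]
tcp_rot: [-179.9, 0.0, 73.3]
ft_force: [-0.4, -0.6, -0.1]
finger_gap: 10.8
grip_force: 59.3
```

{"fn": "step_arm", "kwargs": {
  "rows": [
    [[0,0,0],-1],
    [[0,0,0],-2],
    [[0,0,0],-2]
  ]
}}

```text
time: 11.4
tool_pos: [529.8, -38.7, 100.1]
tcp_rot: [-180.0, 0.0, 75.3]
ft_force: [-0.0, -0.3, -0.9]
finger_gap: 10.9
grip_force: 59.3
```

The force has vanished, so the key has sprung into the keyway. Lowering gently, with the yaw back by 1°.

{"fn": "step_arm", "kwargs": {
  "rows": [
    [[0,0,1],1],
    [[0,0,2],1],
    [[0,0,3],1],
    [[0,0,4],1],
    [[0,0,4],1]
  ]
}}

```text
time: 11.9
tool_pos: [529.7, -38.7, 96.0]
tcp_rot: [-180.0, 0.0, 74.3]
ft_force: [-0.7, 1.2, -0.9]
finger_gap: 10.9
grip_force: 59.3
```

{"fn": "step_arm", "kwargs": {
  "rows": [
    [[0,0,1],0],
    [[0,0,2],0],
    [[0,0,3],0],
    [[0,0,4],0],
    [[0,0,4],0]
  ]
}}

```text
time: 12.4
tool_pos: [529.7, -38.6, 92.0]
tcp_rot: [-180.0, -0.0, 74.3]
ft_force: [-1.1, 0.5, -0.4]
finger_gap: 10.5
grip_force: 59.4
```

{"fn": "step_arm", "kwargs": {
  "rows": [
    [[0,0,1],0],
    [[0,0,2],0],
    [[0,0,2.5],0],
    [[0,0,2.5],0]
  ]
}}

```text
time: 12.8
tool_pos: [529.8, -38.7, 89.6]
tcp_rot: [-180.0, 0.0, 74.3]
ft_force: [-2.3, 1.0, -1.2]
finger_gap: 10.7
grip_force: 59.4
```

{"fn": "step_arm", "kwargs": {
  "rows": [
    [[0,0,0.5],0],
    [[0,0,1],0],
    [[0,0,1],0]
  ]
}}

```text
time: 13.1
tool_pos: [529.8, -38.6, 88.7]
tcp_rot: [-180.0, 0.0, 74.3]
ft_force: [-3.6, 0.7, -0.5]
finger_gap: 10.6
grip_force: 59.4
```

{"fn": "step_arm", "kwargs": {
  "rows": [
    [[0,-0.3,0.3],0],
    [[0,-0.6,0.6],0],
    [[0,-0.6,0.6],0]
  ]
}}

```text
time: 13.4
tool_pos: [529.7, -38.6, 88.4]
tcp_rot: [179.9, -0.0, 74.3]
ft_force: [-2.6, 0.7, -0.4]
finger_gap: 10.6
grip_force: 59.6
```

{"fn": "step_arm", "kwargs": {
  "rows": [
    [[0,0,0.3],0],
    [[0,0,0.6],0],
    [[0,0,0.6],0]
  ]
}}

```text
time: 13.7
tool_pos: [529.7, -38.6, 88.4]
tcp_rot: [180.0, -0.0, 74.3]
ft_force: [-4.2, 0.1, 6.5]
finger_gap: 10.6
grip_force: 60.4
```

The knob is seated on the deck (z 88.4 as predicted, 6.5 N). Easing off the press and turning 30° CCW about the shaft axis to the off mark.

{"fn": "step_arm", "kwargs": {
  "rows": [
    [[0,-0.4,-0.3],0],
    [[0,-0.5,-0.3],-2],
    [[0,-0.5,-0.3],-4],
    [[0,-0.6,-0.3],-6],
    [[0,-0.6,-0.3],-8],
    [[-0.1,-0.7,-0.3],-10],
    [[-0.1,-0.8,-0.3],-12],
    [[-0.1,-0.8,-0.3],-14],
    [[-0.1,-0.9,-0.3],-16]
  ]
}}

```text
time: 14.6
tool_pos: [529.4, -38.4, 88.4]
tcp_rot: [179.9, -0.0, 90.4]
ft_force: [0.4, 1.3, 1.9]
finger_gap: 10.7
grip_force: 59.7
```

{"fn": "step_arm", "kwargs": {
  "rows": [
    [[0,0,0],-2],
    [[0,-0.1,0],-4],
    [[0,-0.1,0],-6],
    [[0,-0.2,0],-8],
    [[-0.1,-0.2,0],-10],
    [[-0.1,-0.3,0],-12],
    [[-0.1,-0.3,0],-14],
    [[-0.1,-0.3,0],-14]
  ]
}}

```text
time: 15.4
tool_pos: [528.9, -38.3, 88.5]
tcp_rot: [179.9, 0.0, 104.3]
ft_force: [-0.2, 2.8, 2.9]
finger_gap: 10.6
grip_force: 59.9
```

Run:
```python
from h import *
c=get_calibration("wrist");im=snapshot("wrist");cv2.imwrite("pics/w6.png",im)
s=r.sense();print(s["tool_pos"],s["tcp_rot"],s["ft_force"],s["wrist_torque"],s["time"])
h,s_,v=hsv(im);print("red",blobs(((h<8)|(h>172))&(s_>120)&(v>60),20))
for t in(110,150):
  w=white(im,(300,195,345,310),t);print(w)
  p=[plane(c,*q,99) for q in w];d=p[0]-p[1];print([q.round(1) for q in p],np.degrees(np.arctan2(d[1],d[0])))
for b in blobs(((h<8)|(h>172))&(s_>120)&(v>60),20):print(plane(c,*b[1],56))
```

```text
[528.82773818 -38.34526562  88.4280152 ] [1.79911816e+02 1.36095280e-02 1.04239303e+02] [0.09943575 2.10988824 4.03963661] [ 0.39880456  0.04008222 -0.02793545] 15.45
red [(280, [319.5, 174.5], [315, 161, 10, 28])]
[array([322.00000096, 242.99999987]), array([321.99999904, 287.00000013])]
[array([524.8, -22.9,  99. ]), array([529.3, -40.7,  99. ])] 104.2534521371855
[array([322.00000092, 243.99999987]), array([321.99999908, 286.00000013])]
[array([524.9, -23.3,  99. ]), array([529.2, -40.3,  99. ])] 104.25345213718579
[519.7060719   -7.47327242  56.        ]
```

The pointer is at 104.25°. I'll cross-check the off direction from the deck's outline and the red bar.

Run:
```python
from h import *
ct=get_calibration("top");c4=np.load("c4.npy",allow_pickle=True).item();c6=get_calibration("wrist")
def pts(im,c,m):
    cnt=max(cv2.findContours(m.astype(np.uint8),0,1)[0],key=cv2.contourArea).reshape(-1,2)
    return np.float32([plane(c,*p,56)[:2] for p in cnt])
for n,f,c in(("top","top0",ct),):
    im=cv2.imread(f"pics/{f}.png");h,s,v=hsv(im);m=np.zeros_like(h);m[170:240,280:360]=((h>95)&(h<125)&(s>120)&(v>60))[170:240,280:360]
    print(n,cv2.minAreaRect(pts(im,c,m)))
for f,c in(("w4",c4),("w6",c6)):
    im=cv2.imread(f"pics/{f}.png");h,s,v=hsv(im);m=((h<8)|(h>172))&(s>120)&(v>60)
    n,l,st,ce=cv2.connectedComponentsWithStats(m.astype(np.uint8));i=1+int(np.argmax(st[1:,4]));ys,xs=np.nonzero(l==i)
    P=np.float32([plane(c,x,y,56)[:2] for x,y in zip(xs,ys)]);print(f,"red axis",np.degrees(np.arctan2(*(cv2.fitLine(P,2,0,.01,.01).ravel()[[1,0]]))),P.mean(0))
im=cv2.imread("pics/w4.png");h,s,v=hsv(im);m=((h>95)&(h<125)&(s>120)&(v>40)).astype(np.uint8)
# lower-right deck edge and lower-left deck edge lines (deck corner near (318,190))
e=[np.array([plane(c4,x,y,56)[:2] for x,y in q]) for q in ([(x,np.nonzero(m[:,x])[0].max()) for x in range(335,415,5)],[(x,np.nonzero(m[:,x])[0].max()) for x in range(240,305,5)])]
for q in e:
    vx,vy,*_=cv2.fitLine(np.float32(q),cv2.DIST_HUBER,0,.01,.01).ravel();print("edge",np.degrees(np.arctan2(vy,vx)))
```

```text
top ((527.95458984375, -41.057044982910156), (84.31228637695312, 119.67826843261719), 14.579397201538086)
w4 red axis -76.19456 [519.8571    -7.231712]
w6 red axis -75.94157 [519.75073    -7.5236354]
edge 14.124936
edge -75.70092
```

All cues agree on 104.2 ± 0.4°. Releasing and lifting away.

{"fn": "step_arm", "kwargs": {
  "rows": [
    [[0,0,-0.3],0],
    [[0,0,-0.3],0],
    [[0,0,-0.3],0],
    [[0,0,-0.3],0],
    [[0,0,-0.3],0],
    [[0,0,-0.3],0]
  ],
  "fingers": 0.4
}}

```text
time: 16.05
tool_pos: [528.1, -38.5, 88.1]
tcp_rot: [-180.0, 0.0, 104.3]
ft_force: [1.1, -0.8, 0.1]
finger_gap: 34.3
grip_force: 0.0
```

{"fn": "step_arm", "kwargs": {
  "rows": [
    [[0,0,-5],0],
    [[0,0,-15],0],
    [[0,0,-35],0],
    [[0,0,-60],0],
    [[-20,0,-90],0],
    [[-45,0,-100],0],
    [[-60,0,-100],0],
    [[-60,0,-100],0],
    [[-60,0,-100],0]
  ]
}}

```text
time: 16.95
tool_pos: [542.1, -96.4, 187.0]
tcp_rot: [-179.9, -0.1, 104.2]
ft_force: [0.3, 0.7, -0.1]
finger_gap: 34.3
grip_force: 0.0
```

Run:
```python
from h import *
c=get_calibration("wrist");im=snapshot("wrist");cv2.imwrite("pics/w7.png",im)
s=r.sense();print(s["tool_pos"],s["tcp_rot"],s["ft_force"],s["finger_gap"],s["time"])
Rc=R.from_euler("xyz",c["orientation"],degrees=True);f=200/np.tan(np.radians(c["fovy"]/2))
def px(p):
    q=Rc.inv().apply(np.array(p)-c["eye"]);return c["cx"]+f*q[0]/-q[2],c["cy"]-f*q[1]/-q[2]
u,v=map(int,px([528.5,-40.3,99]));print(u,v)
w=white(im,(u-20,max(0,v-45),u+20,v+20),150);print(w);p=[plane(c,*q,99) for q in w];d=p[0]-p[1];print(p,np.degrees(np.arctan2(d[1],d[0])))
cv2.imwrite("pics/z7.png",cv2.resize(im[:250],(768,300)))
```

```text
[542.03770498 -95.96040756 186.84168554] [-1.79883813e+02 -9.29974601e-02  1.04265728e+02] [ 0.04794308  0.15281573 -0.53221327] 34.39497238673275 17.0
323 113
[array([324.42036472, 113.02178163]), array([324.72671323,  78.97954193])]
[array([529.17183306, -40.10361163,  99.        ]), array([524.49850696, -20.99650697,  99.        ])] -76.25609059803152
```

View pics/w7.png

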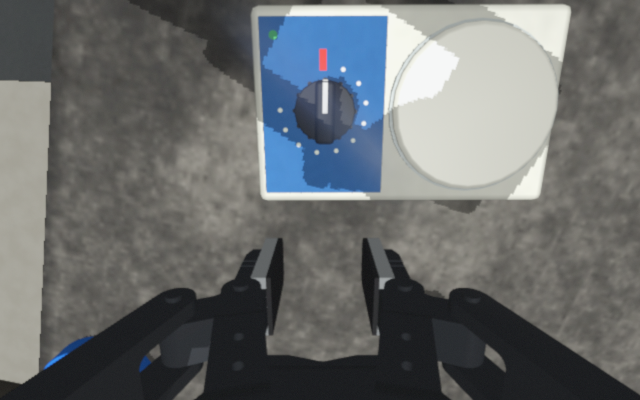

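The knob sits at (325,110) flat on the deck, with its white pointer (103.7°) aimed at the red mark at (323,60). The gripper is clear of it.

```bash
python3 -c "
from bench import r
print(r.hand_in())"
```

```text
the job is handed in; nothing more can be done
None
```

The knob is home on the shaft with its pointer within about 1° of the red off mark, the gripper is clear of it, and the job was handed in at about 17 s; I saw no sign of other items moving, but took no final check picture of them.

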